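# Put the glue stick back in its caddy well and snap its cap on

## Robot

A 6-joint arm with a two-finger parallel gripper is mounted at the origin on the work surface; the furniture and walls round the work are solid. World frame = base frame: x ahead of the robot, y to its left, z up, the work surface at z = 0. Lengths are in m, angles in rad, forces in N, time in s.
With the tool pointing down it reaches from about 0.325 to 0.775 m from the base axis. Payload 5.5 kg.
Tool frame: the origin (TCP) lies at the very end of the fingers, on their centre line; the grasp point (between the pads) lies 19 mm behind it; z points along the fingers, y is the line along which they close (so a half turn about z gives the same grasp; the last joint's range is limited). The gripper opens to 88 mm and grips with 3 to 60 N. Pads are 20 mm wide; open, the fingers measure 115 mm over their backs; the gripper's body (75 mm by 178 mm) begins 61 mm behind the grasp point.
Start: joints at [-1.307, 0.091, 1.231, -0, 1.82, -0.057], TCP at [0.189, -0.569, 0.194] pointing down, gripper open.
Joint ranges: [-2.87, 2.87], [-0.86, 2.18], [0.17, 2.46], [-1.51, 4.65], [0.06, 2.69], [-2.65, 2.65]. Speed limits (rad/s): [2.57, 2.57, 3.01, 3.14, 3.14, 3.14].

## Interface

Orientations are given as a rotation vector (axis times angle).
In Python, from workcell import ctrl gives the robot as it stands. The module is installed in compiled form; this text tells all that it offers.
- The arm moves only by the shell command python3 -m crank, which reads ROWS from standard input. ROWS is a JSON list of rows, 1 to 20 of them, each of 7 numbers: a rotation vector rx, ry, rz in a scale on which 1.0 is 2 pi rad, then dx, dy, dz in fractions of the full range, 1 being 0.8 m, then the opening from 0.0 (shut) to 1.0 (fully open); each row is the pose to reach, as a shift and turn from the pose commanded when the command began, along the tool's axes at that moment; what a row does not reach only later rows make up. A row lasts 1/12 s, in which the tool goes at most 0.0417 m and 0.125 rad, less where a joint would pass 70% of its speed; a pose out of reach is approached as far as the arm can. The fingers move at their own pace and stop on an object; the grip force is fixed at half the most. Time passes only in rows, so rows that do not move let the fingers close. It prints the time, the measured TCP pose, the force, the opening and the grip force at its end. Input that does not fit is refused with a message, and nothing moves.
- ctrl.state(): the state, without advancing time (a new reading comes with each control period).
- ctrl.grab_frame(name): name is "side" or "top" or "wrist"; returns a dict with "pixels" (384x512x3 uint8, blue, green, red), "K" (3x3 intrinsics, pixels), "R" (3x3) and "t" (3): a world point X has camera coordinates R X + t; the wrist camera has in their place "T_tool_cam" (4x4, takes a point from camera to tool coordinates, whose origin is the TCP and whose axes are the flange's). Camera axes: x right, y down, z forward; pixel columns grow to the right and rows downward; lengths in m; the calibration is good to about 2 mm. A picture is of the moment at which its call begins: read the wrist's pose just before it. There is no depth.
- ctrl.close_job(): hands the job in; it is judged then, once.
Trained networks look in a picture, given as the dict that the camera call returned (one of the last four; its "shot" number tells which), for a name from the list of things; names that differ only in an ending like _2 or _b are one class to them, and where a whole thing is asked for, a point or a joint stands for the part that bears it (a point fixed in the world has none). Each returns a list of dicts, best first, with "p" (0 to 1); they miss things now and then, are a little off and sometimes report something else, mostly with a low value. They report only what shows in the picture. A call takes as long as a camera call. They do not tell look-alikes from the thing itself.
- ctrl.search_frame(thing, picture): "extent" ([left, top, width, height] in pixels, round what is visible of it).
- ctrl.regions_of(thing, picture): "region" (384x512 bool, what is visible of it) and "extent" ([left, top, width, height] in pixels, round what is visible of it).
- ctrl.tip_of(thing, picture): "pixel" ([column, row] in pixels: a listed point, or the origin of a listed thing).
The state is a dict: "time_s": time; "qpos": joint angles; "joint_vel": joint speeds; "joint_efforts": joint torques, N m; "tool_pos": TCP position; "tool_rot": TCP orientation; "wrist_force": force on the tool from outside, world axes, zero at the start; "wrist_torque": the same for the moment, N m; "grip_width": opening from 0.0 (shut) to 1.0 (fully open); "grip_force": force on a finger pad.
Only numpy, scipy, OpenCV 4.12 (cv2) and the standard library are available. Lean on these libraries where they do the work, as an engineer would, in place of code of your own. Each camera call takes 0.05 s, during which the arm holds its last target. There are 200 camera calls.

## Task

The glue stick has been left standing open on the desk. First put it back upright in its own round well of the wooden desk caddy (the smaller well, the one it just fits), right down to the bottom; then set its cap on and press straight down until it clicks, and keep pressing until the cap is fully home. Finish while still pressing down firmly on the cap with the fingers, the stick standing in its well; do not let go, and leave the other things on the desk where they are.

Things in the scene. Friction and masses are not known exactly. Their poses are not given: they have to be found in the camera images.
- glue_stick: open glue stick: white upright cylinder, 32 mm diameter, paper sleeve with two thin grey lines, 70 mm tall to its flat shoulder, narrower neck above (85 mm in all, glue to 87 mm). Loose, about 0.12 kg, starts upright on the desk. Origin: centre of its underside; z up along its axis
- stick_shoulder (a point): centre of the stick's flat shoulder, 70 mm above its base; the cap's mouth rests here when fully home. The neck above it is 20.4 mm in diameter and 15 mm high, tapering over its last 4.5 mm to 14.4 mm. Six sprung bumps stand out of it to 25.8 mm across, centred 7.5 mm above the shoulder
- cap: the cap: ribbed white cylinder, 32 mm diameter, 38 mm tall, closed top, about 16 g; starts standing mouth down on the desk. Origin: centre of its mouth; z up. Inside the mouth a lip 4 mm high narrows the bore from 25.4 to 22.6 mm; behind it the bore is 27 mm; the cavity is 20 mm deep
- cap_top (a point): centre of the cap's closed top, 38 mm above its mouth. Set loosely on the neck, the cap rests on the bumps, its mouth about 8 mm above the shoulder. Pressed on, the resistance rises to some 10 to 20 N; with about 4 mm to go the bumps spring into the cap, the force drops (click), and it rises again when the mouth meets the shoulder
- caddy: wooden desk caddy, fixed, 84 mm (x) by 176 mm (y), 30 mm tall; recesses in a row along y, floors 8 mm above the desk: round well of 35.5 mm at y = -55 mm (glue stick), round well of 46 mm at y = +4 mm (loupe's, empty), oblong pocket at y = +58 mm with a card case. Picture labels on its front (-x). Origin: centre of its underside
- glue_well (a point): centre of the floor of the glue stick's well: 35.5 mm diameter, floor 8 mm above the desk, rim 29 mm above the desk
- loupe: black print loupe standing on the desk, 44 mm diameter, 45 mm tall; bystander. Origin: centre of its underside
- usb_stick: black memory stick lying on the desk, 18 x 53 x 8 mm; bystander. Origin: centre of its underside
- card_case: memory card case in the oblong pocket of the caddy, 27 x 59 x 26 mm, top 34 mm above the desk; bystander. Origin: centre of its underside
There are look-alikes about, which are no part of the job. Several things have the shape of the glue_stick; the one meant has the colours described above.

How it is judged:
On the way, in this order (a step that is already met when the one before it is completed fails the run):
1. the glue stick stands upright at the bottom of its own well, its cap not yet on (horizontal distance between glue_stick and glue_well below 0.004 m and z of glue_stick in the frame of glue_well below 0.002 m and angle between glue_stick's own z axis and vertical below 0.06 rad and distance between cap and stick_shoulder above 0.02 m), for 0.2 s.
2. the cap has clicked past the bumps and its mouth sits on the shoulder of the stick (z of cap in the frame of stick_shoulder below 0.0015 m and distance between cap and stick_shoulder below 0.004 m and angle between the z axis of cap and the z axis of glue_stick, either way round below 0.06 rad), for 0.2 s.
At the end, for the whole second after the job is handed in: The stick stands upright (within 0.06 rad) on the floor of its well (2 mm), the cap sits square on its shoulder (gap under 1.5 mm), and the fingers are still on the cap pressing it down so that cap on stick and stick on caddy both carry over 4 N (all of step 2 and horizontal distance between glue_stick and glue_well below 0.004 m and z of glue_stick in the frame of glue_well below 0.002 m and angle between glue_stick's own z axis and vertical below 0.06 rad and contact force between the fingers and cap above 3 N and contact force between cap and glue_stick above 4 N and contact force between glue_stick and caddy above 4 N and linear speed of glue_stick below 0.02 m/s); the arm keeps its last pose, push and grip.
It fails at once if the loupe is pushed away (distance of loupe from where it was at the start of the episode above 0.015 m).
It fails at once if the memory stick is pushed away (distance of usb_stick from where it was at the start of the episode above 0.015 m).
It fails at once if the card case is taken or knocked out of its pocket (distance of card_case from where it was at the start of the episode above 0.015 m).
It fails at once if the glue stick is knocked over (angle between glue_stick's own z axis and vertical above 0.7 rad).
It also fails if it takes over 72 s, if anything falls off the work surface, if the arm or the gripper's body presses on something with over 40 N, if the wrist force passes 120 N, or if a joint passes its speed limit or range.

## Working session

There is one attempt and no reset: what is moved stays moved. The work goes in short steps, Python scripts to look and compute and a shell command to move; the robot and the scene stay as the last step left them, time stands still between calls to the robot, and variables do not carry over. Pictures are saved under pics/ and viewed, at most 11 in all, crops included, and the job is handed in when it is done.

```bash
mkdir -p pics; cat > h.py <<'E'
import numpy as np, cv2, pickle
from workcell import ctrl
from scipy.spatial.transform import Rotation as Rn
def shot(name):
    s=ctrl.state(); f=ctrl.grab_frame(name)
    if 'R' in f: R,t=np.array(f['R']),np.array(f['t'])
    else:
        T=np.eye(4); T[:3,:3]=Rn.from_rotvec(s['tool_rot']).as_matrix(); T[:3,3]=s['tool_pos']
        W=np.linalg.inv(T@np.array(f['T_tool_cam'])); R,t=W[:3,:3],W[:3,3]
    return f,np.array(f['K']),R,t
def proj(X,K,R,t):
    p=K@(R@np.asarray(X,float)+t); return p[:2]/p[2]
def onplane(px,z,K,R,t):
    d=R.T@np.linalg.inv(K)@np.array([px[0],px[1],1.]); c=-R.T@t
    return c+d*(z-c[2])/d[2]
def tri(obs):
    A=np.zeros((3,3));b=np.zeros(3)
    for px,(K,R,t) in obs:
        d=R.T@np.linalg.inv(K)@np.array([px[0],px[1],1.]); d/=np.linalg.norm(d); c=-R.T@t
        P=np.eye(3)-np.outer(d,d); A+=P; b+=P@c
    return np.linalg.solve(A,b)
E
python3 - <<'E'
from h import *
s=ctrl.state(); print(s['tool_pos'],s['tool_rot'],s['wrist_force'],s['grip_width'])
ims=[]
for n in ['side','top']:
    f,K,R,t=shot(n); print(n,'cam at',(-R.T@t).round(3),K[0,0]); ims.append(f['pixels'])
    for th in ['glue_stick','stick_shoulder','cap','cap_top','glue_well','caddy','loupe','usb_stick']:
        if th in('stick_shoulder','cap_top','glue_well'):
            print(th,[(round(d['p'],2),np.round(d['pixel']).tolist()) for d in ctrl.tip_of(th,f)[:5]])
        else: print(th,[(round(d['p'],2),np.round(d['extent']).tolist()) for d in ctrl.search_frame(th,f)[:5]])
    cv2.imwrite(f'pics/{n}0.png',f['pixels'])
cv2.imwrite('pics/both.png',cv2.resize(np.vstack(ims),None,fx=.78,fy=.78))
E
```

```text
[ 0.18908727 -0.56906418  0.19243311] [-3.09940971e+00 -5.01388659e-01  3.15481786e-04] [-0.05291435  0.61130741 -0.87503724] 0.9974992538282732
side cam at [0.437 0.549 0.636] 466.9555810684398
glue_stick [(0.82, [244.0, 282.0, 20.0, 44.0]), (0.78, [264.0, 124.0, 12.0, 31.0]), (0.66, [283.0, 137.0, 12.0, 38.0]), (0.17, [265.0, 182.0, 14.0, 20.0])]
stick_shoulder [(0.83, [288.0, 146.0]), (0.75, [251.0, 291.0]), (0.62, [269.0, 128.0])]
cap [(0.52, [264.0, 184.0, 15.0, 20.0])]
cap_top [(0.83, [271.0, 184.0])]
glue_well [(0.63, [203.0, 170.0])]
caddy [(0.59, [182.0, 157.0, 50.0, 57.0]), (0.57, [282.0, 139.0, 10.0, 35.0])]
loupe [(0.59, [243.0, 216.0, 11.0, 29.0])]
usb_stick []
top cam at [ 0.405 -0.159  0.942] 378.4452959854719
glue_stick [(0.82, [344.0, 198.0, 19.0, 13.0]), (0.73, [141.0, 196.0, 15.0, 16.0]), (0.67, [316.0, 219.0, 20.0, 11.0])]
stick_shoulder [(0.77, [361.0, 203.0]), (0.73, [330.0, 223.0]), (0.58, [145.0, 203.0])]
cap [(0.6, [274.0, 208.0, 11.0, 10.0])]
cap_top [(0.56, [280.0, 210.0])]
glue_well [(0.8, [307.0, 146.0])]
caddy [(0.88, [243.0, 124.0, 85.0, 61.0])]
loupe [(0.79, [218.0, 185.0, 17.0, 20.0])]
usb_stick [(0.68, [291.0, 243.0, 14.0, 15.0])]
```

```bash
python3 - <<'E'
import cv2,numpy as np
a=cv2.imread('pics/side0.png')[110:340,170:320]; b=cv2.imread('pics/top0.png')[115:265,120:380]
a=cv2.resize(a,None,fx=2.5,fy=2.5,interpolation=3); b=cv2.resize(b,None,fx=1.6,fy=1.6,interpolation=3)
o=np.zeros((max(a.shape[0],b.shape[0]),a.shape[1]+b.shape[1],3),np.uint8)
o[:a.shape[0],:a.shape[1]]=a;o[:b.shape[0],a.shape[1]:]=b
print(o.shape);cv2.imwrite('pics/c1.png',o)
E
```

```text
(575, 791, 3)
```

View pics/c1.png

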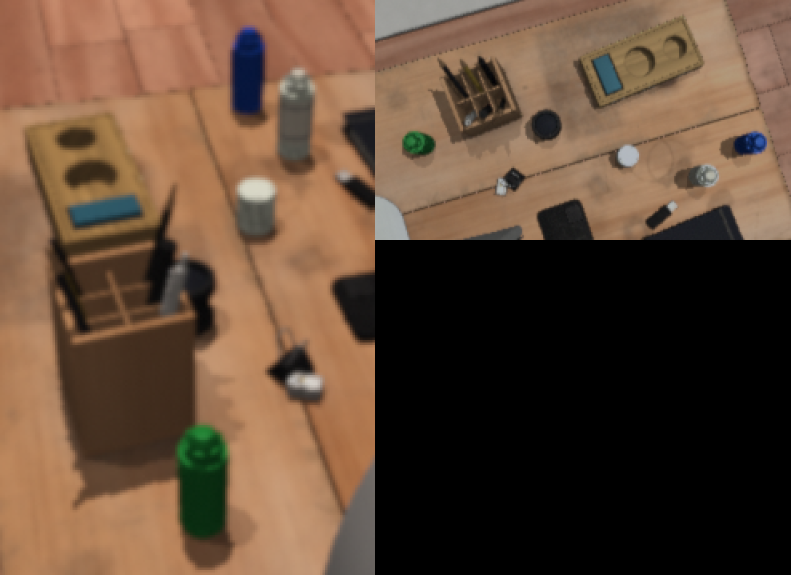

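Three things have the stick's shape. Blue is at side (269,139) / top (353,204), green at side (254,304) / top (148,204), and white with grey lines at side (289,156) / top (326,224). White is the one described. The cap is the white cylinder at side (271,193) / top (279,213), and the glue well is at top (307,146).

```bash
python3 - <<'E'
from h import *
f1,*s=shot('side'); f2,*t=shot('top')
for n,a,b in [('shoulder',(288,146),(330,223)),('captop',(271,184),(280,210)),('well',(203,170),(307,146))]:
    print(n,tri([(a,s),(b,t)]).round(4))
for n,b,z in [('shoulder',(330,223),.07),('captop',(280,210),.038),('well',(307,146),.008),('loupe',(227.5,195),.022),('usb',(298,250),.004),('blue',(361,203),.07)]: print(n,onplane(b,z,*t).round(4))
for n,p,z in [('sh',(288,146),.07),('ct',(271,184),.038),('w',(203,170),.008)]: print(n,onplane(p,z,*s).round(4))
# caddy corners in top crop px -> orig
for c in [(583,50),(697,16),(703,60),(596,108)]:
    p=((c[0]-375)/1.6+120,c[1]/1.6+115); print('caddy',onplane(p,.03,*t).round(4))
f,K,R,tt=shot('wrist'); print((-R.T@tt).round(3),np.array(f['T_tool_cam']).round(3).tolist())
c=proj([.55,-.3,0],K,R,tt); print(c)
print(Rn.from_rotvec(ctrl.state()['tool_rot']).as_matrix().round(3).tolist())
E
```

```text
shoulder [ 0.405  -0.3539  0.0626]
captop [ 0.4396 -0.2407  0.0382]
well [ 0.5975 -0.316   0.0141]
shoulder [ 0.4057 -0.3523  0.07  ]
captop [ 0.4401 -0.2408  0.038 ]
well [ 0.6002 -0.3171  0.008 ]
loupe [ 0.4806 -0.1155  0.022 ]
usb [ 0.342  -0.2847  0.004 ]
blue [ 0.4499 -0.4268  0.07  ]
sh [ 0.4046 -0.3422  0.07  ]
ct [ 0.4392 -0.2409  0.038 ]
w [ 0.5977 -0.3242  0.008 ]
caddy [ 0.5982 -0.1733  0.03  ]
caddy [ 0.6475 -0.3509  0.03  ]
caddy [ 0.5784 -0.357   0.03  ]
caddy [ 0.5084 -0.1906  0.03  ]
[ 0.252 -0.548  0.385] [[0.0, -0.968, -0.25, 0.067], [1.0, 0.0, 0.001, -0.001], [-0.001, -0.25, 0.968, -0.192], [0.0, 0.0, 0.0, 1.0]]
[ 118.00821419 -261.38332703]
[[0.949, 0.315, -0.0], [0.315, -0.949, -0.0], [-0.0, 0.0, -1.0]]
```

Units first: shifts go in shares of 0.8 m and turns go in shares of 2 pi rad. So 0.304 m is 0.38, 0.28 m is 0.35.

```bash
echo '[[0,0,0,0.0438,-0.025,0,0.7],[0,0,0,0.0875,-0.0513,0,0.7],[0,0,0,0.1313,-0.0763,0,0.7],[0,0,0,0.175,-0.1025,0,0.7],[0,0,0,0.2188,-0.13,0,0.7],[0,0,0,0.2625,-0.1563,0,0.7],[0,0,0,0.3063,-0.1813,0,0.7],[0,0,0,0.35,-0.2075,0,0.7],[0,0,0,0.38,-0.2275,0,0.7],[0,0,0,0.38,-0.2275,0,0.7],[0,0,0,0.38,-0.2275,0,0.7]]' | python3 -m crank
cat > look.py <<'E'
from h import *
import sys
f,K,R,t=shot('wrist')
print('cam',(-R.T@t).round(3))
for th in ['stick_shoulder','cap_top','glue_well','glue_stick','cap']:
    for d in ctrl.tip_of(th,f)[:3]:
        z={'stick_shoulder':.07,'cap_top':.038,'glue_well':.008}.get(th,0)
        print(th,round(d['p'],2),np.round(d['pixel'],1).tolist(),onplane(d['pixel'],z,K,R,t).round(4))
for th in ['glue_stick','cap']:
    for d in ctrl.search_frame(th,f)[:3]: print(th,'ext',round(d['p'],2),np.round(d['extent']).tolist())
cv2.imwrite(f'pics/{sys.argv[1]}.png',f['pixels'])
pickle.dump((f['pixels'],K,R,t),open(f'{sys.argv[1]}.pkl','wb'))
E
python3 look.py w1
```

```text
time_s: 1.97
tool_pos: [0.421, -0.2998, 0.1937]
tool_rot: [3.1, 0.507, -0.0]
wrist_force: [-0.8, -1.2, -0.1]
grip_width: 0.703
grip_force: 0.0
cam [ 0.484 -0.278  0.385]
stick_shoulder 0.72 [297.9, 204.6] [ 0.403  -0.3505  0.07  ]
stick_shoulder 0.56 [371.2, 186.8] [ 0.4494 -0.4221  0.07  ]
cap_top 0.73 [215.9, 147.4] [ 0.4311 -0.2387  0.038 ]
glue_well 0.88 [322.7, 27.5] [ 0.6033 -0.3157  0.008 ]
glue_stick 0.97 [350.9, 178.8] [ 0.4433 -0.423   0.    ]
glue_stick 0.57 [287.6, 189.4] [ 0.4013 -0.3454  0.    ]
cap 0.77 [219.0, 140.1] [ 0.4359 -0.2356  0.    ]
glue_stick ext 0.57 [280.0, 178.0, 33.0, 39.0]
cap ext 0.82 [202.0, 127.0, 31.0, 29.0]
```

View pics/w1.png

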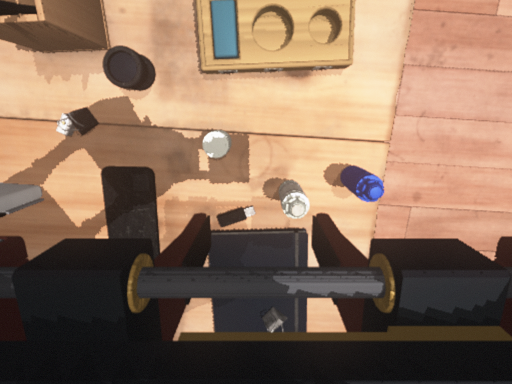

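Wrist view: the white stick is at (295,203), the cap at (216,144) and the glue well at (325,27). The blue look-alike is at (365,187), the USB stick at (237,216), and the loupe at (123,67). Next I'll refine the positions by fitting silhouettes.

```bash
cat > fit.py <<'E'
from h import *
from scipy.optimize import minimize
a=np.linspace(0,2*np.pi,48,endpoint=False)
def ring(x,y,z,r): return np.c_[x+r*np.cos(a),y+r*np.sin(a),np.full(48,z)]
PARTS={'cap':[(0,.016),(.038,.016)],'glue_stick':[(0,.016),(.07,.016),(.0805,.0102),(.085,.0072)]}
def sil(th,x,y,z,K,R,t,S=4):
    m=np.zeros((384*S,512*S),np.uint8); P=PARTS[th]
    for (z1,r1),(z2,r2) in zip(P,P[1:]):
        p=np.r_[ring(x,y,z+z1,r1),ring(x,y,z+z2,r2)]
        q=np.array([proj(X,K,R,t) for X in p])*S
        cv2.fillConvexPoly(m,cv2.convexHull(q.round().astype(np.int32)),1)
    return m
def fit(th,x0,views,z=0.):
    # views: list of (mask,K,R,t)
    S=4
    M=[cv2.resize(v[0].astype(np.uint8),None,fx=S,fy=S,interpolation=0) for v in views]
    def cost(p):
        return sum(1-(m&s).sum()/max(1,(m|s).sum()) for m,s in ((m,sil(th,*p,z,*v[1:])) for m,v in zip(M,views)))
    r=minimize(cost,x0,method='Nelder-Mead',options=dict(initial_simplex=np.array([x0,[x0[0]+.006,x0[1]],[x0[0],x0[1]+.006]]),xatol=1e-4,fatol=1e-4,maxiter=80))
    return r.x.round(4),round(r.fun,3)
def mask(th,f,K,R,t,X):
    px=proj(X,K,R,t)
    L=[d for d in ctrl.regions_of(th,f)]
    L=[d for d in L if np.linalg.norm(np.array(d['extent'][:2])+np.array(d['extent'][2:])/2-px)<20]
    return L[0]['region'] if L else None
E
python3 - <<'E'
from fit import *
V={n:shot(n) for n in ['side','top','wrist']}
for th,x0,zc in [('glue_stick',(.404,-.352),.04),('cap',(.438,-.24),.02)]:
    vs=[]
    for n,(f,K,R,t) in V.items():
        m=mask(th,f,K,R,t,(*x0,zc))
        if m is None: print(th,n,'none');continue
        vs.append((m,K,R,t)); print(th,n,int(m.sum()),fit(th,list(x0),vs[-1:]))
    print(th,'all',fit(th,list(x0),vs))
E
```

```text
glue_stick side 446 (array([ 0.4029, -0.3485]), np.float64(0.083))
glue_stick top none
glue_stick wrist 829 (array([ 0.4015, -0.3479]), np.float64(0.099))
glue_stick all (array([ 0.4025, -0.3476]), np.float64(0.191))
cap side 308 (array([ 0.436, -0.235]), np.float64(0.074))
cap top none
cap wrist 637 (array([ 0.434 , -0.2371]), np.float64(0.043))
cap all (array([ 0.4343, -0.237 ]), np.float64(0.187))
```

To row units: 0.09 m is 0.1125, 0.07 m is 0.0875.

```bash
echo '[[0,0,0,-0.02,0.025,0,0.65],[0,0,0,-0.0413,0.05,0.0125,0.65],[0,0,0,-0.0413,0.05,0.05,0.65],[0,0,0,-0.0413,0.05,0.0875,0.65],[0,0,0,-0.0413,0.05,0.1125,0.65],[0,0,0,-0.0413,0.05,0.1125,0.65]]' | python3 -m crank
python3 look.py w2; python3 -c "
import cv2;a=cv2.imread('pics/w2.png')[120:290,180:430];cv2.imwrite('pics/w2c.png',cv2.resize(a,None,fx=2.5,fy=2.5,interpolation=3))"
```

```text
time_s: 3.32
tool_pos: [0.3995, -0.3473, 0.0979]
tool_rot: [-3.094, -0.5, 0.008]
wrist_force: [-0.9, -0.6, -0.2]
grip_width: 0.649
grip_force: 0.0
cam [ 0.464 -0.327  0.289]
stick_shoulder 0.89 [263.2, 199.0] [ 0.4016 -0.3478  0.07  ]
stick_shoulder 0.84 [373.9, 175.1] [ 0.4475 -0.4235  0.07  ]
cap_top 0.67 [152.0, 113.4] [ 0.4345 -0.237   0.038 ]
glue_stick 0.7 [346.6, 159.6] [ 0.4482 -0.4216  0.    ]
glue_stick 0.55 [262.7, 180.1] [ 0.4009 -0.3476  0.    ]
cap 0.59 [166.3, 109.1] [ 0.4385 -0.2358  0.    ]
glue_stick ext 0.73 [246.0, 164.0, 38.0, 54.0]
glue_stick ext 0.57 [330.0, 146.0, 62.0, 48.0]
cap ext 0.64 [132.0, 89.0, 50.0, 46.0]
```

View pics/w2c.png

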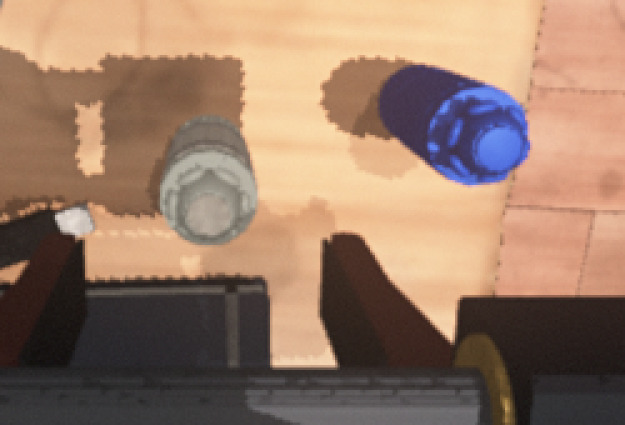

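The crop shows the white stick with its neck at crop (210,210), centred between the open fingers, and blue well off to the right. Before descending I'll check the z reading.

To row units: 0.001 m is 0.0013.

```bash
echo '[[0,0,0,0.0013,0,0,0.65],[0,0,0,0.0013,0,0,0.65]]' | python3 -m crank; echo '[[0,0,0,0,0,0,0.65],[0,0,0,0,0,0,0.65]]' | python3 -m crank
```

```text
time_s: 3.88
tool_pos: [0.4029, -0.349, 0.1041]
tool_rot: [3.101, 0.502, 0.001]
wrist_force: [0.6, -0.1, 0.9]
grip_width: 0.653
grip_force: 0.0
time_s: 4.05
tool_pos: [0.4026, -0.3489, 0.1036]
tool_rot: [3.101, 0.502, 0.0]
wrist_force: [0.3, 0.8, -0.0]
grip_width: 0.649
grip_force: 0.0
```

To row units: 0.073 m is 0.0913, 0.07 m is 0.0875.

```bash
echo '[[0,0,0,0,0,0.0313,0.65],[0,0,0,0,0,0.0625,0.65],[0,0,0,0,0,0.0875,0.65],[0,0,0,0,0,0.0913,0.65],[0,0,0,0,0,0.0913,0.65],[0,0,0,0,0,0.0913,0.2],[0,0,0,0,0,0.0913,0.2],[0,0,0,0,0,0.0913,0.2],[0,0,0,0,0,0.0913,0.2],[0,0,0,0,0,0.0913,0.2],[0,0,0,0,0,0.0913,0.2]]' | python3 -m crank
```

```text
time_s: 4.97
tool_pos: [0.4031, -0.3493, 0.0318]
tool_rot: [3.1, 0.502, 0.002]
wrist_force: [-0.5, 0.4, 4.8]
grip_width: 0.356
grip_force: 30.0
```

To row units: 0.117 m is 0.1463, 0.08 m is 0.1.

```bash
echo '[[0,0,0,0,0,-0.0375,0.2],[0,0,0,0,0,-0.075,0.2],[0,0,0,0,0,-0.1125,0.2],[0,0,0,0.025,0.0038,-0.125,0.2],[0,0,0,0.0625,0.01,-0.125,0.2],[0,0,0,0.1,0.0163,-0.125,0.2],[0,0,0,0.1313,0.0213,-0.125,0.2],[0,0,0,0.1463,0.0238,-0.125,0.2],[0,0,0,0.1463,0.0238,-0.125,0.2],[0,0,0,0.1463,0.0238,-0.125,0.2],[0,0,0,0.1463,0.0238,-0.125,0.2],[0,0,0,0.1463,0.0238,-0.125,0.2]]' | python3 -m crank; python3 look.py w3
```

```text
time_s: 5.97
tool_pos: [0.5187, -0.3304, 0.1306]
tool_rot: [3.101, 0.5, -0.001]
wrist_force: [0.4, -0.5, -0.6]
grip_width: 0.355
grip_force: 30.0
cam [ 0.582 -0.309  0.322]
stick_shoulder 0.9 [265.3, 238.7] [ 0.475  -0.3488  0.07  ]
cap_top 0.61 [151.3, 229.0] [ 0.4339 -0.2352  0.038 ]
glue_well 0.83 [271.1, 101.2] [ 0.5988 -0.3147  0.008 ]
glue_stick 0.93 [260.4, 196.8] [ 0.4938 -0.3376  0.    ]
cap 0.59 [163.9, 215.1] [ 0.4362 -0.2356  0.    ]
glue_stick ext 0.97 [232.0, 184.0, 56.0, 80.0]
cap ext 0.76 [140.0, 202.0, 37.0, 35.0]
cap ext 0.36 [120.0, 53.0, 186.0, 94.0]
```

View pics/w3.png

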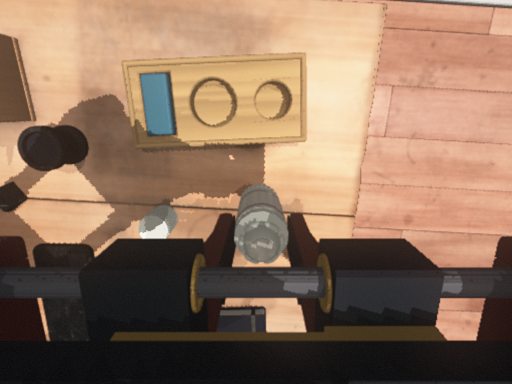

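The stick is held at (262,235), and the glue well rim is at (272,101) beside the bigger loupe well at (213,102). I'll rectify the caddy's top plane and measure the rim and the held stick.

```bash
python3 - <<'E'
from fit import *
f,K,R,t=shot('wrist')
m=mask('glue_stick',f,K,R,t,(.5195,-.331,.14)); print(fit('glue_stick',[.5195,-.331],[(m,K,R,t)],z=.1))
# rectify: x right = world -y , up = world x
z=.0295; s=.0004; X0,Y0=.66,-.16; W,H=600,400
def rect(img,z):
    ii=np.array([[0,0],[W,0],[W,H],[0,H]],np.float32)
    src=np.array([proj([X0-v*s,Y0-u*s,z],K,R,t) for u,v in ii],np.float32)
    return cv2.warpPerspective(img,cv2.getPerspectiveTransform(src,ii),(W,H),flags=cv2.INTER_CUBIC)
r=rect(f['pixels'],z)
g=cv2.GaussianBlur(cv2.cvtColor(r,cv2.COLOR_BGR2GRAY),(0,0),2)
# radial-edge score for circles: rim
gx,gy=cv2.Sobel(g,cv2.CV_32F,1,0),cv2.Sobel(g,cv2.CV_32F,0,1)
th=np.linspace(0,2*np.pi,120,endpoint=False)
def best(c,rad,sgn=1):
    L=[]
    for u in np.arange(c[0]-25,c[0]+26):
        for v in np.arange(c[1]-25,c[1]+26):
            x=(u+rad*np.cos(th)).astype(int).clip(0,W-1);y=(v+rad*np.sin(th)).astype(int).clip(0,H-1)
            L.append((np.mean((gx[y,x]*np.cos(th)+gy[y,x]*np.sin(th)).clip(-40,40)),u,v))
    L.sort(reverse=True); u,v=np.mean([(l[1],l[2]) for l in L[:10]],0); return L[0][0],X0-v*s,Y0-u*s,u,v
for X,Y,d in [(.601,-.316,.0355),(.583,-.258,.046)]:
    b=best(((Y0-Y)/s//1,(X0-X)/s//1),d/2/s); print(np.round(b,4)); cv2.circle(r,(int(b[3]),int(b[4])),int(d/2/s),(0,0,255),1)
cv2.imwrite('pics/rect3.png',r)
E
```

```text
(array([ 0.5177, -0.3295]), np.float64(0.055))
[ 3.41256e+01  5.98200e-01 -3.14700e-01  3.86800e+02  1.54500e+02]
[ 40.       0.5782  -0.261  252.6    204.6   ]
```

View pics/rect3.png

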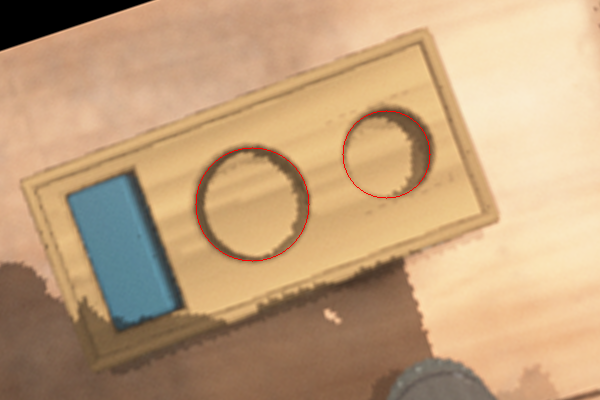

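To row units: 0.082 m is 0.1025, 0.04 m is 0.05.

```bash
echo '[[0,0,0,0.0313,0.005,0,0.2],[0,0,0,0.0688,0.0113,0,0.2],[0,0,0,0.0938,0.015,0.0125,0.2],[0,0,0,0.1025,0.0166,0.05,0.2],[0,0,0,0.1025,0.0166,0.07,0.2],[0,0,0,0.1025,0.0166,0.07,0.2],[0,0,0,0.1025,0.0166,0.07,0.2],[0,0,0,0.1025,0.0166,0.07,0.2]]' | python3 -m crank; python3 look.py w4
python3 - <<'E'
from fit import *
im,K,R,t=pickle.load(open('w4.pkl','rb'))
o=cv2.resize(im,None,fx=4,fy=4,interpolation=3)
for X,Y,c in [(.5997,-.3158,(0,0,255)),(.600,-.317,(255,0,0))]:
    q=np.array([proj(p,K,R,t) for p in ring(X,Y,.029,.01775)]); cv2.polylines(o,[((q+.5)*4).astype(int)],True,c,1)
c=q.mean(0)*4; x,y=int(c[0]),int(c[1])
cv2.imwrite('pics/w4c.png',o[max(0,y-250):y+300,max(0,x-350):x+350])
E
```

```text
time_s: 7.13
tool_pos: [0.6019, -0.3172, 0.0761]
tool_rot: [3.1, 0.501, 0.002]
wrist_force: [-0.7, 0.7, -1.7]
grip_width: 0.354
grip_force: 30.0
cam [ 0.665 -0.295  0.268]
stick_shoulder 0.88 [263.2, 239.7] [ 0.5801 -0.3257  0.07  ]
glue_well 0.66 [257.7, 192.2] [ 0.5977 -0.315   0.008 ]
glue_stick 0.86 [258.0, 201.8] [ 0.5865 -0.3189  0.    ]
glue_stick 0.61 [205.0, 189.2] [ 0.5825 -0.2663  0.    ]
glue_stick ext 0.59 [234.0, 187.0, 56.0, 76.0]
```

View pics/w4c.png

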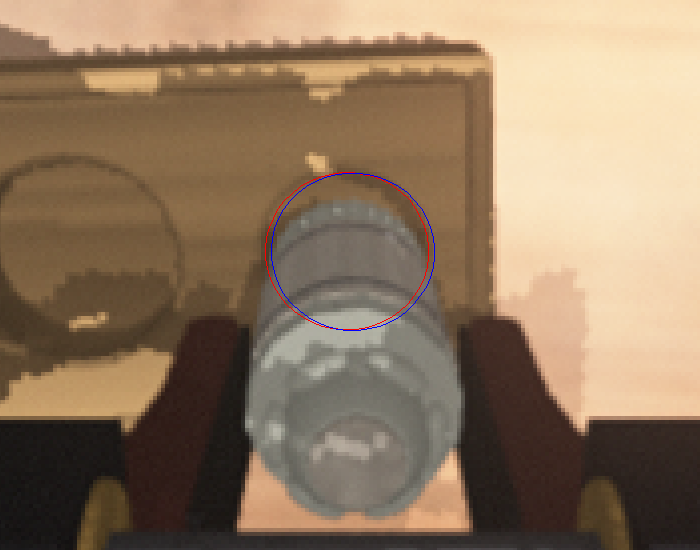

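The held stick's base is at crop x≈350, centred on the rim, whose arc spans x 262–437. I'll descend slowly and watch the force.

To row units: 0.019 m is 0.0238, 0.017 m is 0.0213.

```bash
echo '[[0,0,0,0,0,0.005,0.2],[0,0,0,0,0,0.01,0.2],[0,0,0,0,0,0.0138,0.2],[0,0,0,0,0,0.0175,0.2],[0,0,0,0,0,0.0213,0.2],[0,0,0,0,0,0.0238,0.2],[0,0,0,0,0,0.0238,0.2],[0,0,0,0,0,0.0238,0.2]]' | python3 -m crank; echo '[[0,0,0,0,0,0,0.2]]' | python3 -m crank
```

```text
time_s: 8.2
tool_pos: [0.6015, -0.3167, 0.0553]
tool_rot: [-3.101, -0.502, 0.0]
wrist_force: [-0.7, 0.1, -1.1]
grip_width: 0.355
grip_force: 30.0
time_s: 8.28
tool_pos: [0.6017, -0.3168, 0.0557]
tool_rot: [3.101, 0.502, 0.0]
wrist_force: [0.4, 0.7, -0.9]
grip_width: 0.352
grip_force: 30.0
```

To row units: 0.0155 m is 0.0194, 0.014 m is 0.0175.

```bash
echo '[[0,0,0,0,0,0.0038,0.2],[0,0,0,0,0,0.0075,0.2],[0,0,0,0,0,0.0113,0.2],[0,0,0,0,0,0.015,0.2],[0,0,0,0,0,0.0175,0.2],[0,0,0,0,0,0.0194,0.2],[0,0,0,0,0,0.0194,0.2],[0,0,0,0,0,0.0194,0.2]]' | python3 -m crank
```

```text
time_s: 8.95
tool_pos: [0.6016, -0.3168, 0.04]
tool_rot: [3.101, 0.502, 0.0]
wrist_force: [-1.2, -0.3, -2.2]
grip_width: 0.354
grip_force: 30.0
```

To row units: 0.001 m is 0.0013.

```bash
echo '[[0,0,0,0,0,0.0013,0.2],[0,0,0,0,0,0.0013,0.2],[0,0,0,0,0,0.0013,0.2],[0,0,0,0,0,0.0013,0.2]]' | python3 -m crank
```

```text
time_s: 9.28
tool_pos: [0.6019, -0.3168, 0.0399]
tool_rot: [3.101, 0.502, 0.001]
wrist_force: [-1.3, 1.0, 4.3]
grip_width: 0.354
grip_force: 30.0
```

On the floor, with about 6 N of reaction. I'll release and retreat upward.

To row units: -0.095 m is -0.1188, -0.08 m is -0.1.

```bash
echo '[[0,0,0,0,0,-0.0013,0.5],[0,0,0,0,0,-0.0013,0.55],[0,0,0,0,0,-0.0013,0.55],[0,0,0,0,0,-0.0013,0.55],[0,0,0,0,0,-0.025,0.6],[0,0,0,0,0,-0.0625,0.6],[0,0,0,0,0,-0.1,0.6],[0,0,0,0,0,-0.1188,0.6],[0,0,0,0,0,-0.1188,0.6],[0,0,0,0,0,-0.1188,0.6]]' | python3 -m crank
python3 - <<'E'
from fit import *
for n in ['wrist','side']:
    f,K,R,t=shot(n)
    m=mask('glue_stick',f,K,R,t,(.6005,-.3165,.05))
    print(n,None if m is None else fit('glue_stick',[.6005,-.3165],[(m,K,R,t)],z=.008))
    print([(round(d['p'],2),np.round(d['pixel'],1).tolist(),onplane(d['pixel'],.078,K,R,t).round(4)) for d in ctrl.tip_of('stick_shoulder',f)[:2]])
    if n=='wrist': cv2.imwrite('pics/w5.png',f['pixels'])
s=ctrl.state();print(s['tool_pos'],s['wrist_force'])
E
```

```text
time_s: 10.12
tool_pos: [0.602, -0.3171, 0.1346]
tool_rot: [3.1, 0.501, 0.002]
wrist_force: [-0.1, -0.6, -0.7]
grip_width: 0.604
grip_force: 0.0
wrist (array([ 0.5997, -0.3154]), np.float64(0.063))
[(0.92, [260.4, 192.9], array([ 0.601 , -0.3166,  0.078 ]))]
side (array([ 0.6066, -0.3416]), np.float64(0.27))
[(0.88, [201.3, 148.8], array([ 0.5945, -0.3059,  0.078 ])), (0.62, [266.9, 129.4], array([ 0.454 , -0.3982,  0.078 ]))]
[ 0.60093735 -0.31643418  0.13194364] [ 0.30135849 -0.25059986  0.12964507]
```

View pics/w5.png

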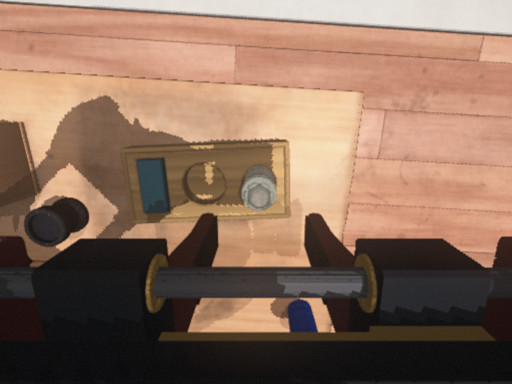

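The stick stands in the glue well at (259,185). Next, the cap.

To row units: -0.133 m is -0.1663, -0.095 m is -0.1188.

```bash
echo '[[0,0,0,-0.025,-0.025,0,0.65],[0,0,0,-0.0563,-0.055,0,0.65],[0,0,0,-0.0875,-0.0838,0,0.65],[0,0,0,-0.125,-0.1188,0,0.65],[0,0,0,-0.1538,-0.1475,0,0.65],[0,0,0,-0.1663,-0.16,0.025,0.65],[0,0,0,-0.1663,-0.16,0.0625,0.65],[0,0,0,-0.1663,-0.16,0.0625,0.65],[0,0,0,-0.1663,-0.16,0.0625,0.65],[0,0,0,-0.1663,-0.16,0.0625,0.65]]' | python3 -m crank
python3 look.py w6; python3 - <<'E'
from fit import *
f,K,R,t=shot('wrist')
for th,x in [('cap',(.4345,-.2367))]:
    m=mask(th,f,K,R,t,(*x,.02)); print(fit(th,list(x),[(m,K,R,t)]))
E
```

```text
time_s: 11.25
tool_pos: [0.4354, -0.2375, 0.0849]
tool_rot: [3.101, 0.502, 0.0]
wrist_force: [0.0, -0.2, 0.2]
grip_width: 0.652
grip_force: 0.0
cam [ 0.499 -0.216  0.276]
stick_shoulder 0.74 [467.1, 7.8] [ 0.6037 -0.3203  0.07  ]
stick_shoulder 0.62 [485.6, 260.8] [ 0.4485 -0.4215  0.07  ]
cap_top 0.6 [259.7, 198.3] [ 0.432 -0.237  0.038]
cap_top 0.26 [409.2, 35.6] [ 0.5895 -0.304   0.038 ]
glue_well 0.91 [405.4, 31.0] [ 0.6031 -0.3105  0.008 ]
glue_stick 0.85 [410.5, 34.6] [ 0.605  -0.3188  0.    ]
glue_stick 0.84 [434.9, 232.8] [ 0.4435 -0.425   0.    ]
cap 0.95 [262.2, 183.2] [ 0.437  -0.2378  0.    ]
glue_stick ext 0.76 [399.0, 0.0, 100.0, 54.0]
glue_stick ext 0.73 [420.0, 215.0, 77.0, 49.0]
glue_stick ext 0.62 [240.0, 2.0, 223.0, 94.0]
cap ext 0.75 [242.0, 168.0, 35.0, 44.0]
(array([ 0.4343, -0.2367]), np.float64(0.049))
```

To row units: 0.075 m is 0.0938, 0.07 m is 0.0875.

```bash
echo '[[0,0,0,0,0,0.0313,0.6],[0,0,0,0,0,0.0625,0.6],[0,0,0,0,0,0.0875,0.6],[0,0,0,0,0,0.0938,0.6],[0,0,0,0,0,0.0938,0.6],[0,0,0,0,0,0.0938,0.2],[0,0,0,0,0,0.0938,0.2],[0,0,0,0,0,0.0938,0.2],[0,0,0,0,0,0.0938,0.2],[0,0,0,0,0,0.0938,0.2]]' | python3 -m crank; echo '[[0,0,0,0,0,-0.0375,0.2],[0,0,0,0,0,-0.0813,0.2],[0,0,0,0,0,-0.125,0.2],[0,0,0,0,0,-0.1563,0.2],[0,0,0,0,0,-0.1563,0.2],[0,0,0,0,0,-0.1563,0.2],[0,0,0,0,0,-0.1563,0.2]]' | python3 -m crank
python3 - <<'E'
from fit import *
f,K,R,t=shot('wrist')
print([d['p'] for d in ctrl.search_frame('cap',f)])
m=mask('cap',f,K,R,t,(.4345,-.2367,.145)); print(fit('cap',[.4345,-.2367],[(m,K,R,t)],z=.125))
E
```

```text
time_s: 12.58
tool_pos: [0.4355, -0.2376, 0.01]
tool_rot: [3.1, 0.502, 0.002]
wrist_force: [0.8, 0.0, 0.2]
grip_width: 0.259
grip_force: 0.0
time_s: 13.17
tool_pos: [0.4348, -0.2371, 0.1334]
tool_rot: [-3.101, -0.502, 0.001]
wrist_force: [-0.3, -0.1, -0.5]
grip_width: 0.202
grip_force: 0.0
[0.62, 0.5, 0.26]Traceback (most recent call last):
  File "<stdin>", line 4, in <module>
  File "fit.py", line 16, in fit
    M=[cv2.resize(v[0].astype(np.uint8),None,fx=S,fy=S,interpolation=0) for v in views]
                  ^^^^^^^^^^^
AttributeError: 'NoneType' object has no attribute 'astype'
```

The fingers closed past the cap's width, so the grasp missed. Looking.

```bash
python3 look.py w7
```

```text
cam [ 0.498 -0.215  0.324]
stick_shoulder 0.87 [451.9, 235.0] [ 0.4498 -0.4232  0.07  ]
stick_shoulder 0.84 [428.9, 23.9] [ 0.6063 -0.3198  0.07  ]
cap_top 0.83 [261.4, 185.5] [ 0.431  -0.2377  0.038 ]
glue_well 0.86 [384.8, 47.6] [ 0.5994 -0.313   0.008 ]
glue_stick 0.96 [410.4, 216.4] [ 0.4423 -0.4221  0.    ]
glue_stick 0.89 [385.7, 47.1] [ 0.6027 -0.3161  0.    ]
cap 0.83 [261.5, 172.7] [ 0.4365 -0.236   0.    ]
glue_stick ext 0.93 [377.0, 6.0, 75.0, 59.0]
glue_stick ext 0.93 [402.0, 202.0, 69.0, 50.0]
cap ext 0.75 [247.0, 160.0, 29.0, 40.0]
```

View pics/w7.png

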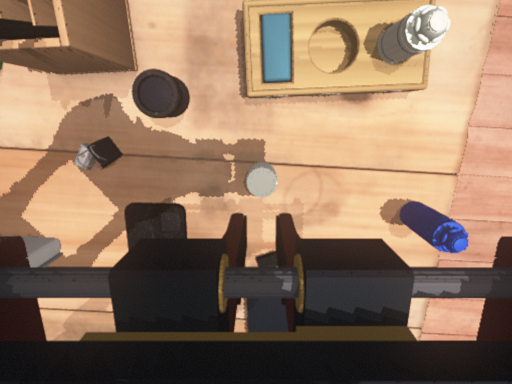

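```bash
python3 - <<'E'
from fit import *
s=ctrl.state(); print(np.round(s['tool_pos'],4),s['grip_width'])
for n in ['wrist','side','top']:
    f,K,R,t=shot(n)
    m=mask('cap',f,K,R,t,(.437,-.2367,.02)); print(n,None if m is None else fit('cap',[.4345,-.2367],[(m,K,R,t)]))
    print([(round(d['p'],2),onplane(d['pixel'],.038,K,R,t).round(4)) for d in ctrl.tip_of('cap_top',f)[:2]])
    if n=='wrist': W=f['pixels']
for n in ['wrist']:
    x0=proj(s['tool_pos'],*shot(n)[1:]); print('tcp px',x0)
E
```

```text
[ 0.435  -0.2372  0.1339] 0.20055148784231355
wrist (array([ 0.4345, -0.2367]), np.float64(0.051))
[(0.87, array([ 0.4278, -0.2379,  0.038 ])), (0.31, array([ 0.4428, -0.2351,  0.038 ]))]
side (array([ 0.4356, -0.2342]), np.float64(0.079))
[(0.52, array([ 0.439 , -0.2253,  0.038 ]))]
top None
[(0.59, array([ 0.5982, -0.309 ,  0.038 ]))]
tcp px [261.56864507 212.75948311]
```

The cap hasn't moved at all. I'll go down open and look before closing.

To row units: 0.125 m is 0.1563, 0.12 m is 0.15.

```bash
echo '[[0,0,0,0,0,0,0.65],[0,0,0,0,0,0,0.65],[0,0,0,0,0,0,0.65],[0,0,0,0,0,0,0.65],[0,0,0,0,0,0.0375,0.65],[0,0,0,0,0,0.075,0.65],[0,0,0,0,0,0.1125,0.65],[0,0,0,0,0,0.15,0.65],[0,0,0,0,0,0.1563,0.65],[0,0,0,0,0,0.1563,0.65],[0,0,0,0,0,0.1563,0.65]]' | python3 -m crank
python3 - <<'E'
from h import *
f,*v=shot('wrist'); g,*u=shot('side'); h,*w=shot('top')
tp=ctrl.state()['tool_pos']; print(tp,proj(tp,*v),proj(tp,*u),proj(tp,*w))
a=cv2.resize(f['pixels'][100:300,160:360],(400,400),interpolation=3)
x,y=proj([.435,-.237,.02],*u).astype(int); b=cv2.resize(g['pixels'][y-50:y+50,x-50:x+50],(400,400),interpolation=3)
cv2.imwrite('pics/c8.png',np.hstack([a,b])); print(x,y)
E
```

```text
time_s: 15.13
tool_pos: [0.4355, -0.2376, 0.0104]
tool_rot: [3.101, 0.502, 0.001]
wrist_force: [-0.5, -0.5, 0.9]
grip_width: 0.65
grip_force: 0.0
[ 0.43638913 -0.23814566  0.01168086] [262.87434822 212.51495793] [271.92620818 194.5804835 ] [278.0467034  211.96346692]
272 191
```

View pics/c8.png

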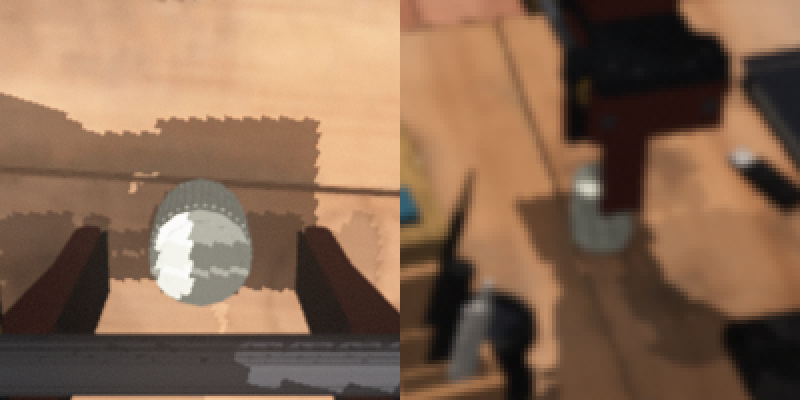

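The fingers straddle the cap: cap at crop (200,240), fingertips at (85,230) and (320,230). I'll close and watch.

```bash
echo '[[0,0,0,0,0,0,0.33],[0,0,0,0,0,0,0.33],[0,0,0,0,0,0,0.33],[0,0,0,0,0,0,0.33],[0,0,0,0,0,0,0.33],[0,0,0,0,0,0,0.33]]' | python3 -m crank; echo '[[0,0,0,0,0,0,0.33],[0,0,0,0,0,0,0.33]]' | python3 -m crank
python3 - <<'E'
from fit import *
f,K,R,t=shot('wrist')
m=mask('cap',f,K,R,t,(.4345,-.2367,.02)); print(None if m is None else fit('cap',[.4345,-.2367],[(m,K,R,t)]))
cv2.imwrite('pics/w9.png',f['pixels'])
E
```

```text
time_s: 15.78
tool_pos: [0.4351, -0.2373, 0.0093]
tool_rot: [3.101, 0.502, 0.0]
wrist_force: [-0.1, -0.5, 0.5]
grip_width: 0.333
grip_force: 0.6
time_s: 15.95
tool_pos: [0.4351, -0.2372, 0.0092]
tool_rot: [3.101, 0.502, 0.0]
wrist_force: [-0.6, 0.7, 1.7]
grip_width: 0.333
grip_force: 1.0
(array([ 0.4345, -0.2365]), np.float64(0.059))
```

```bash
python3 - <<'E'
from h import *
g,*u=shot('side'); f,*v=shot('wrist')
ty=np.array([-.317,.949,0]); tx=np.array([.949,.317,0]); T=np.array([.4353,-.2375,.0104])
for k in (.0286,.035,.042): print(k,[proj(T+ty*k+tx*e,*u).round(1).tolist() for e in (-.01,0,.01)])
x,y=272,191
b=cv2.resize(g['pixels'][y-35:y+35,x-35:x+35],(560,560),interpolation=3)
a=cv2.resize(f['pixels'][140:280,230:290],(240,560),interpolation=3)
cv2.imwrite('pics/c9.png',np.hstack([b,a]))
E
```

```text
0.0286 [[280.9, 202.7], [276.4, 203.4], [271.9, 204.2]]
0.035 [[281.9, 204.5], [277.3, 205.3], [272.8, 206.1]]
0.042 [[282.9, 206.6], [278.4, 207.4], [273.8, 208.2]]
```

View pics/c9.png

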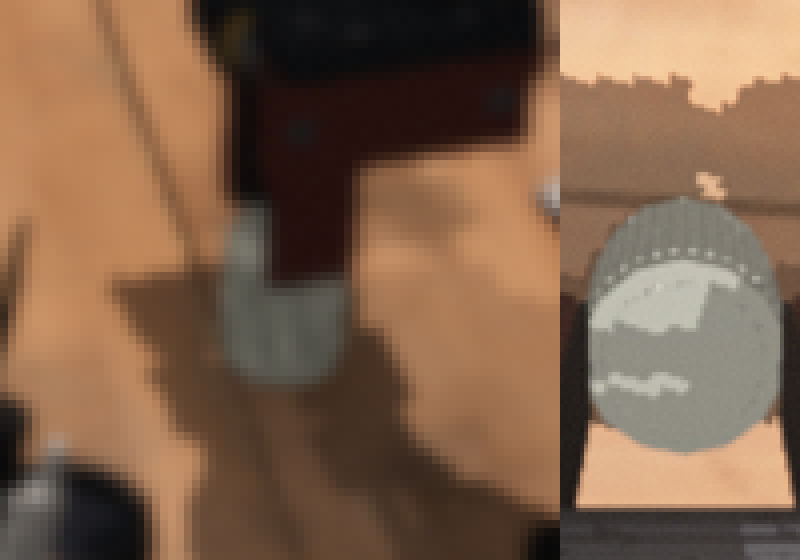

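```bash
python3 - <<'E'
from h import *
g,*u=shot('side'); f,*v=shot('wrist'); s=ctrl.state()
ty=np.array([-.317,.949,0]); tx=np.array([.949,.317,0]); T=np.array(s['tool_pos']); print(T,s['grip_width'],s['qpos'])
for h in (0,.012,.025): print(h,[proj(T+ty*k+tx*e+[0,0,h],*v).round(1).tolist() for k in(-.0286,.0286) for e in (0,.01)],[proj(T+ty*.03+[0,0,h],*u).round(1).tolist()])
print('cap top/bot side',[proj([.4352,-.236,z],*u).round(1).tolist() for z in (0,.038)])
E
```

```text
[ 0.43507787 -0.23726313  0.00919911] 0.3322817269602409 [-5.67959968e-01 -1.49408738e-01  1.79435013e+00  5.66826240e-05
  1.49645820e+00  6.82030006e-01]
0 [[302.1, 212.8], [302.6, 199.2], [221.2, 212.9], [220.7, 199.3]] [[276.7, 204.4]]
0.012 [[304.6, 218.7], [305.2, 204.4], [218.8, 218.8], [218.2, 204.5]] [[276.9, 199.9]]
0.025 [[307.8, 226.0], [308.4, 210.8], [215.8, 226.1], [215.2, 210.9]] [[277.2, 195.1]]
cap top/bot side [[272.3, 199.4], [272.8, 185.5]]
```

In both views the fingertips sit about 25–30 mm higher than the reported TCP, so the fingers only touched the cap's rounded top edge. I'll open, descend further with force checks, and verify.

Units first: shifts go in shares of 0.8 m and turns go in shares of 2 pi rad. So 0.01 m is 0.0125, 0.008 m is 0.01.

```bash
echo '[[0,0,0,0,0,0,0.6],[0,0,0,0,0,0,0.6],[0,0,0,0,0,0,0.6],[0,0,0,0,0,0,0.6],[0,0,0,0,0,0.005,0.6],[0,0,0,0,0,0.01,0.6],[0,0,0,0,0,0.0125,0.6],[0,0,0,0,0,0.0125,0.6],[0,0,0,0,0,0.0125,0.6]]' | python3 -m crank
python3 - <<'E'
from h import *
f,*v=shot('side'); 
g=cv2.cvtColor(f['pixels'],cv2.COLOR_BGR2HSV)
# finger column profile near col 276
for r in range(184,214): print(r,[f['pixels'][r,c].tolist() for c in (273,277)])
E
```

```text
time_s: 17.0
tool_pos: [0.4348, -0.2371, -0.0014]
tool_rot: [-3.101, -0.502, 0.001]
wrist_force: [0.5, 0.3, 1.0]
grip_width: 0.595
grip_force: 0.0
184 [[22, 25, 40], [13, 15, 36]]
185 [[25, 29, 43], [13, 15, 36]]
186 [[32, 36, 50], [13, 15, 36]]
187 [[35, 39, 53], [13, 15, 36]]
188 [[32, 36, 50], [14, 16, 36]]
189 [[26, 29, 45], [12, 15, 36]]
190 [[20, 23, 40], [13, 15, 36]]
191 [[19, 23, 39], [14, 16, 36]]
192 [[18, 21, 39], [13, 16, 37]]
193 [[18, 21, 39], [13, 15, 36]]
194 [[17, 20, 39], [13, 15, 36]]
195 [[18, 20, 39], [13, 15, 36]]
196 [[17, 20, 39], [13, 16, 36]]
197 [[19, 22, 39], [20, 22, 40]]
198 [[27, 31, 45], [35, 39, 51]]
199 [[50, 56, 63], [55, 62, 67]]
200 [[73, 80, 84], [68, 75, 78]]
201 [[82, 90, 92], [70, 78, 81]]
202 [[80, 88, 90], [62, 71, 78]]
203 [[71, 80, 85], [47, 58, 70]]
204 [[54, 66, 80], [36, 48, 66]]
205 [[46, 61, 85], [33, 46, 65]]
206 [[45, 63, 89], [33, 46, 67]]
207 [[45, 63, 90], [34, 47, 68]]
208 [[46, 64, 91], [34, 47, 67]]
209 [[46, 64, 90], [33, 46, 66]]
210 [[47, 64, 90], [35, 48, 67]]
211 [[47, 65, 91], [38, 51, 72]]
212 [[48, 66, 93], [40, 55, 77]]
213 [[50, 69, 96], [39, 52, 74]]
```

To row units: 0.013 m is 0.0163, 0.011 m is 0.0138.

```bash
echo '[[0,0,0,0,0,0.005,0.6],[0,0,0,0,0,0.01,0.6],[0,0,0,0,0,0.0138,0.6],[0,0,0,0,0,0.0163,0.6],[0,0,0,0,0,0.0163,0.6],[0,0,0,0,0,0.0163,0.6],[0,0,0,0,0,0.0163,0.2],[0,0,0,0,0,0.0163,0.2],[0,0,0,0,0,0.0163,0.2],[0,0,0,0,0,0.0163,0.2],[0,0,0,0,0,0.0163,0.2],[0,0,0,0,0,0.0163,0.2]]' | python3 -m crank
```

```text
time_s: 18.05
tool_pos: [0.4351, -0.2373, -0.0138]
tool_rot: [3.101, 0.502, 0.0]
wrist_force: [-0.2, 0.3, 0.6]
grip_width: 0.36
grip_force: 30.0
```

Gripped. Lift, then reverse the earlier lateral move exactly.

To row units: 0.133 m is 0.1663, 0.128 m is 0.16.

```bash
echo '[[0,0,0,0,0,-0.0375,0.2],[0,0,0,0,0,-0.0813,0.2],[0,0,0,0,0,-0.125,0.2],[0,0,0,0,0,-0.1563,0.2],[0,0,0,0.025,0.025,-0.1563,0.2],[0,0,0,0.0563,0.055,-0.1563,0.2],[0,0,0,0.0875,0.0838,-0.1563,0.2],[0,0,0,0.125,0.1188,-0.1563,0.2],[0,0,0,0.1538,0.1475,-0.1563,0.2],[0,0,0,0.1663,0.16,-0.1563,0.2],[0,0,0,0.1663,0.16,-0.1563,0.2],[0,0,0,0.1663,0.16,-0.1563,0.2],[0,0,0,0.1663,0.16,-0.1563,0.2]]' | python3 -m crank
python3 - <<'E'
from fit import *
f,K,R,t=shot('wrist'); print(ctrl.state()['tool_pos'])
x=(.601,-.3165)
m=mask('cap',f,K,R,t,(*x,.144)); print('cap',None if m is None else fit('cap',list(x),[(m,K,R,t)],z=.125))
m2=mask('glue_stick',f,K,R,t,(*x,.05)); print('stick',None if m2 is None else fit('glue_stick',list(x),[(m2,K,R,t)],z=.008))
g,*u=shot('side')
for th in ['cap','glue_stick']: print(th,[(round(d['p'],2),np.round(d['extent'],1).tolist()) for d in ctrl.search_frame(th,g)[:3]])
print('pred',proj([*x,.125],*u),proj([*x,.163],*u),proj([*x,.078],*u))
cv2.imwrite('pics/c10.png',np.hstack([cv2.resize(f['pixels'][120:290,185:335],(480,544),interpolation=3),cv2.resize(g['pixels'][80:216,165:245],(320,544),interpolation=3)]))
E
```

```text
time_s: 19.13
tool_pos: [0.6009, -0.3164, 0.111]
tool_rot: [-3.101, -0.502, 0.001]
wrist_force: [-0.7, -0.4, -0.5]
grip_width: 0.356
grip_force: 30.0
[ 0.6008257  -0.31642512  0.11141854]
cap None
stick (array([ 0.6026, -0.3145]), np.float64(0.37))
cap [(0.63, [188.1, 112.1, 17.7, 19.3]), (0.33, [179.9, 153.5, 53.4, 61.6])]
glue_stick [(0.83, [240.1, 280.2, 23.8, 46.8]), (0.81, [263.4, 123.2, 14.8, 34.7]), (0.74, [192.4, 136.7, 13.4, 35.4])]
pred [197.62439922 127.48842889] [196.38854823 111.64530555] [199.07456465 146.07897886]
```

View pics/c10.png

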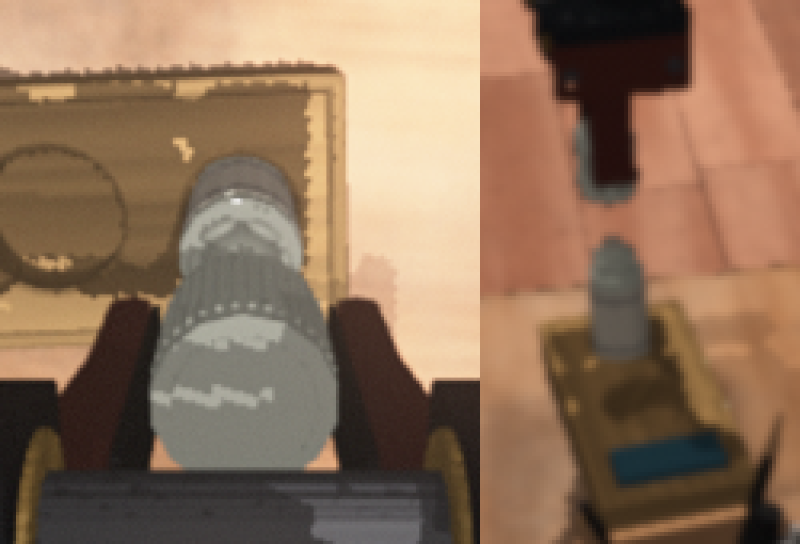

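The cap (crop 244,390) is lined up over the stick (241,220) in the wrist view, and the side view agrees. Descending.

To row units: 0.037 m is 0.0463, 0.034 m is 0.0425.

```bash
echo '[[0,0,0,0,0,0.0125,0.2],[0,0,0,0,0,0.025,0.2],[0,0,0,0,0,0.035,0.2],[0,0,0,0,0,0.0425,0.2],[0,0,0,0,0,0.0463,0.2],[0,0,0,0,0,0.0463,0.2],[0,0,0,0,0,0.0463,0.2]]' | python3 -m crank; echo '[[0,0,0,0,0,0.0013,0.2],[0,0,0,0,0,0.0025,0.2],[0,0,0,0,0,0.0038,0.2],[0,0,0,0,0,0.0038,0.2]]' | python3 -m crank
```

```text
time_s: 20.02
tool_pos: [0.6015, -0.3167, 0.0738]
tool_rot: [-3.101, -0.502, 0.0]
wrist_force: [-1.0, 1.5, -0.6]
grip_width: 0.36
grip_force: 30.0
time_s: 20.35
tool_pos: [0.602, -0.3169, 0.0721]
tool_rot: [3.1, 0.502, 0.002]
wrist_force: [-1.0, 1.2, 4.0]
grip_width: 0.355
grip_force: 30.0
```

Contact is at the expected height, on the bumps. Press.

To row units: 0.003 m is 0.0038, 0.002 m is 0.0025.

```bash
for i in 1; do :; done; echo '[[0,0,0,0,0,0.0013,0.2],[0,0,0,0,0,0.0025,0.2],[0,0,0,0,0,0.0038,0.2],[0,0,0,0,0,0.0038,0.2],[0,0,0,0,0,0.0038,0.2]]' | python3 -m crank; echo '[[0,0,0,0,0,0.0013,0.2],[0,0,0,0,0,0.0025,0.2],[0,0,0,0,0,0.0038,0.2],[0,0,0,0,0,0.0038,0.2],[0,0,0,0,0,0.0038,0.2]]' | python3 -m crank
```

```text
time_s: 20.77
tool_pos: [0.6028, -0.3175, 0.0714]
tool_rot: [3.098, 0.501, 0.006]
wrist_force: [-1.0, 0.6, 10.4]
grip_width: 0.355
grip_force: 30.0
time_s: 21.18
tool_pos: [0.6026, -0.3174, 0.0677]
tool_rot: [3.098, 0.501, 0.005]
wrist_force: [-0.1, 0.1, 0.7]
grip_width: 0.355
grip_force: 30.0
```

Force fell from 10.4 to 0.7 N with about 3.5 mm to go: the click. I'll keep pressing until it's home.

To row units: 0.003 m is 0.0038, 0.002 m is 0.0025.

```bash
echo '[[0,0,0,0,0,0.0013,0.2],[0,0,0,0,0,0.0025,0.2],[0,0,0,0,0,0.0038,0.2],[0,0,0,0,0,0.0038,0.2],[0,0,0,0,0,0.0038,0.2]]' | python3 -m crank; echo '[[0,0,0,0,0,0.0013,0.2],[0,0,0,0,0,0.0025,0.2],[0,0,0,0,0,0.0038,0.2],[0,0,0,0,0,0.0038,0.2],[0,0,0,0,0,0.0038,0.2]]' | python3 -m crank
```

```text
time_s: 21.6
tool_pos: [0.6021, -0.3165, 0.0648]
tool_rot: [3.1, 0.502, 0.003]
wrist_force: [-3.2, 3.1, 12.2]
grip_width: 0.356
grip_force: 30.0
time_s: 22.02
tool_pos: [0.6029, -0.3167, 0.0644]
tool_rot: [3.099, 0.502, 0.007]
wrist_force: [-4.2, 4.4, 19.5]
grip_width: 0.356
grip_force: 30.0
```

To row units: 0.001 m is 0.0013.

```bash
echo '[[0,0,0,0,0,0.0013,0.2],[0,0,0,0,0,0.0013,0.2],[0,0,0,0,0,0.0013,0.2],[0,0,0,0,0,0.0013,0.2],[0,0,0,0,0,0.0013,0.2],[0,0,0,0,0,0.0013,0.2]]' | python3 -m crank; echo '[[0,0,0,0,0,0,0.2],[0,0,0,0,0,0,0.2],[0,0,0,0,0,0,0.2],[0,0,0,0,0,0,0.2],[0,0,0,0,0,0,0.2],[0,0,0,0,0,0,0.2]]' | python3 -m crank
python3 - <<'E'
from h import *
g,*u=shot('side'); x=(.601,-.3165)
for th in ['cap','glue_stick']: print(th,[(round(d['p'],2),np.round(d['extent'],1).tolist()) for d in ctrl.search_frame(th,g)[:4]])
print('pred top home',proj([*x,.116],*u),'base of cap',proj([*x,.078],*u),ctrl.state()['wrist_force'])
print([np.round(d['pixel'],1).tolist() for d in ctrl.tip_of('cap_top',g)[:2]])
E
```

```text
time_s: 22.52
tool_pos: [0.6032, -0.3168, 0.0643]
tool_rot: [3.098, 0.502, 0.009]
wrist_force: [-4.5, 3.5, 21.6]
grip_width: 0.355
grip_force: 30.0
time_s: 23.02
tool_pos: [0.6032, -0.3168, 0.0643]
tool_rot: [3.098, 0.502, 0.009]
wrist_force: [-4.5, 4.6, 23.0]
grip_width: 0.36
grip_force: 30.0
cap [(0.42, [189.2, 134.6, 1.3, 1.8])]
glue_stick [(0.68, [199.4, 188.7, 24.2, 13.0]), (0.66, [242.5, 281.9, 18.8, 45.9]), (0.64, [192.1, 145.0, 14.0, 28.2]), (0.55, [261.6, 123.9, 15.0, 32.7])]
pred top home [197.90860621 131.13185067] base of cap [199.07456465 146.07897886] [-4.64864761  4.4177093  22.46015207]
[[191.9, 130.3]]
```

Stable at a steady 22 N or so with the cap home: TCP z is 0.0643, where 0.0642 was expected. Handing in.

```bash
python3 -c "
from workcell import ctrl; print(ctrl.close_job())"
```

```text
the job is handed in; nothing more can be done
None
```

The glue stick stands at the bottom of its own well and its cap clicked on fully home, with the fingers still pressing down at about 22 N; I handed the job in at about 23 s of the 72 s allowed, and no verdict came back.

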